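Pin the hinge of a split specimen mould

ROBOT

A 7-joint arm with a two-finger parallel gripper is mounted at the origin on a cart in front of the work surface, level with it; the furniture and walls round the work are solid. World frame = base frame: x ahead of the robot, y to its left, z up, the work surface at z = 0. Lengths are in m, angles in rad, forces in N, time in s.
With the tool pointing down it reaches from about 0.4 to 0.85 m from the base axis. Payload 10.4 kg.
Tool frame: the origin (TCP) lies at the very end of the fingers, on their centre line; the grasp point (between the pads) lies 19 mm behind it; z points along the fingers, x is the direction in which the jaws open and shut, and the axes are right-handed (so a half turn about z gives the same grasp; the last joint's range is limited). The gripper opens to 87 mm and grips with 3 to 60 N. Pads are 19 mm wide; open, the fingers measure 117 mm over their backs; the gripper's body (75 mm by 190 mm) begins 51 mm behind the grasp point.
Start: joints at [-1.173, 0.332, -0.065, 1.46, 0.022, 1.35, -0.088], TCP at [0.255, 0.571, 0.223] pointing down, gripper open.
Joint ranges: [-2.6, 2.6], [-0.5, 2.12], [-1.47, 1.34], [0.16, 2.42], [-1.27, 4.41], [0.06, 2.06], [-2.6, 2.6]. Speed limits (rad/s): [2.22, 2.22, 2.79, 2.79, 3.14, 3.14, 3.14].

INTERFACE

Orientations are given as a unit quaternion [x, y, z, w].
In Python, from bench import r gives the robot as it stands. The module is installed in compiled form; this text tells all that it offers.
- The arm moves only by the tool carry_out, never from a script. Its argument "commands" is a list that holds one entry, the list of rows, each a list of 7 numbers: the closure in counts, from 0 (fully open) to 255 (shut), then the shift along the tool's x, y, z in units of 25 mm (1.0 is 25 mm), then the turn, a rotation vector about the tool's x, y, z in units of 5 degrees (1.0 is 5 degrees). A call has 1 to 12 rows; each row is the pose to reach, as a shift and turn from the pose measured when the call began, along the tool's axes at that moment; what a row does not reach only later rows make up. A row lasts 1/8 s, in which the tool goes at most 62.5 mm and 10.7 degrees, less where a joint would pass 70% of its speed; a pose out of reach is approached as far as the arm can. A call with a gripper value outside its range is refused whole. The fingers move at their own pace and stop on an object; "grip_force" is the grip in N (left out, the last holds). Time passes only in rows, so rows that repeat a pose let the fingers close. It gives the time, the measured TCP pose, the force and the opening at its end, in the units of the state.
- r.read_state(): the state, without advancing time (a new reading comes with each control period).
- r.camera(name): name is "scene" or "top" or "wrist"; returns the picture (400x640x3 uint8, blue, green, red); there is no depth.
- r.camera_info(name): a dict with "fx", "fy", "cx", "cy" (pixels), "k1" (the pictures are not rectified: a ray, as slopes to the right and down, at radius r is drawn at 1 + k1 r^2 times it, then the intrinsics apply), "origin" and "rotation" of the camera in the world. Camera axes: x right, y down, z forward; pixel columns grow to the right and rows downward; lengths in m; the calibration is good to about 2 mm. A picture is of the moment at which its call begins: read the wrist's pose just before it. camera_info takes no time and is no camera call; for the wrist camera it gives the pose at the moment of the call.
- r.close_job(): hands the job in, once; it reports no verdict.
The state is a dict: "time": time; "joint_positions": joint angles; "joint_vel": joint speeds; "joint_torque": joint torques, N m; "ee_pos": TCP position; "eef_rot": TCP orientation; "ft_force": force on the tool from outside, world axes, zero at the start; "torque": the same for the moment, N m; "width": finger opening in m.
Only numpy, scipy, OpenCV 4.12 (cv2) and the standard library are available. Lean on these libraries where they do the work, as an engineer would, in place of code of your own. Each camera call takes 0.05 s, during which the arm holds its last target.

TASK

Close the split metal mould that stands in the low tray: gently push its near half along the guides until it meets the far half and the three hinge knuckles are in line. Then take the steel hinge pin out of its stand, find the knuckle bore by feel, and press the pin gently down through all three knuckles until its flange sits fully home on the top knuckle; never force anything and leave the other things on the bench alone.

Things in the scene. Friction and masses are not known exactly. Their poses are not given: they have to be found in the camera images.
- tray: dark steel tray, fixed, 158x92x12 mm: 6 mm floor, rim 6 mm wide (outside x -107 to +51, y -46 to +46 mm); origin on the bench, x = closing direction of the mould, about away from the robot, y left, z up. In it the mould's base plate is clamped square, but up to 6 mm off nominal in x and in y. No listed pose shows this offset: feel or see it. It will not shift.
- mould_mark (a point): nominal middle of the meeting faces, 37 mm above the tray's origin, fixed to the tray (axes as the tray's); the true one is off by the same up to 6 mm. Each aluminium half: 28 mm thick (x), 52 mm wide (y), 46 mm high, standing 14 to 60 mm above the bench. The near half's flat back lies 28 mm plus the gap towards -x. Load tray and mould with no more than 60 N.
- hinge_mark (a point): nominal centre of the top knuckle's upper face, fixed to the tray at x 0, y -38, z 60 mm; the true bore is at this height but off by up to 6 mm in tray x and up to 6 mm in y, as the whole mould is. Three round knuckles one above the other, 22 mm outside, 15 mm high, upright 10 mm bore; the middle one belongs to the near half, the others to the far half.
- bush_mark (a point): nominal top of a snug plastic bush inside the bottom knuckle's bore, 36 mm below the hinge mark (fixed to the tray; off by the same up to 6 mm). The pin drives the bush down ahead of it, so the last 8 mm of its way need a steady push of about 8 N; its own weight will not do. The flange then meets the top knuckle firmly.
- pin_grip (a point): middle of the handle of the loose steel hinge pin, 24 mm above its flange's underside, z up along the pin. Handle round, 14 mm across, 36 mm high, above the flange (18 mm across, 4 mm thick). Shank below: 8 mm across, 44 mm long, last 2 mm chamfered to a 6.4 mm tip. Stands loosely in the stand, flange on its top; lift 44 mm to draw it out.
- near_half (a joint): gap between the near and the far half in m: 0 when they meet (a firm stop), up to 0.045 open. The near half slides with about 3 N of friction and stays where it is left; push its flat back.
- pin_seat (a point): centre of the underside of the pin's flange, 44 mm above the tip; z up along the pin. Home means this underside rests on the top knuckle.
- pin: the hinge pin; origin at its tip, z up along the pin
- stand: fixed grey plastic block that holds the pin, 50x50x56 mm on a 66 mm square foot, with a 10 mm hole in the middle of its top; origin at the middle of its underside
- jar: bystander: white jar with a lid, 51 mm in diameter, 56 mm high; origin under its middle
- vial: bystander: small glass vial with a dark cap, 25 mm in diameter, 57 mm high; origin under its middle
- tweezers: bystander: steel tweezers lying flat, 126 mm long (y), 10 mm high; origin under their middle
- wipes: bystander: folded wipes, 42x62x6 mm; origin under their middle
- pestle: bystander: small stone pestle lying down, 58 mm long; origin under its middle
Not all that is in view belongs to the job. What is shaped like the tray but green is not meant.

How it is judged:
By the outcome, as a careful person would: the job done as asked, in the order asked, and still so for the second after the job is handed in, with the robot touching nothing.
It also fails if it takes over 67 s, if anything falls off the work surface, if the arm or the gripper's body presses on something with over 40 N, if the wrist force passes 120 N, or if a joint passes its speed limit or range.

## Working session

There is one attempt and no reset: what is moved stays moved. The work goes in short steps, Python scripts to look and compute and a tool call to move; the robot and the scene stay as the last step left them, time stands still between calls to the robot, and variables do not carry over. Pictures are saved under pics/ and viewed, and the job is handed in when it is done.

Besides the shell and the picture viewer there is one more tool, called after "Call:" as a command line: name --argument value ..., lists and objects as JSON in quotes. carry_out: Moves the arm, as the interface text tells. Its arguments: {"type":"object","properties":{"commands":{"type":"array"},"grip_force":{"type":"number"}},"required":["commands"]}

```bash
mkdir -p pics
python3 - <<'E'
from bench import r
import cv2
s=r.read_state()
print({k:s[k] for k in s})
for n in ("scene","top","wrist"):
    print(n,r.camera_info(n)); cv2.imwrite(f"pics/{n}0.png",r.camera(n))
E
```

```text
{'time': 0.0, 'joint_positions': array([-1.1726016 ,  0.33285212, -0.06472952,  1.46095559,  0.02159504,
        1.34991053, -0.08848623]), 'joint_vel': array([ 0.00069184, -0.00133453, -0.0013288 ,  0.00084166, -0.00127845,
        0.00018454,  0.00112406]), 'joint_torque': array([-2.07437902e-04, -6.23238444e+01,  2.46100343e-02, -3.89906573e+01,
       -6.14304794e-02,  3.95993760e-02,  1.33343992e-04]), 'ee_pos': array([0.25512929, 0.57011908, 0.22175954]), 'eef_rot': array([ 8.39174827e-01,  5.43861285e-01, -5.85086968e-04,  4.11053408e-04]), 'ft_force': array([ 0.08722637,  0.46069835, -0.95722188]), 'torque': array([-0.02347322, -0.00282897, -0.00904359]), 'width': 0.08729465606653004}
scene {'fx': 373.01090135869117, 'fy': 373.01090135869117, 'cx': 319.8236963354255, 'cy': 202.49752797623847, 'k1': -0.07277974561880929, 'origin': array([-0.04386766, -0.47965841,  0.60333438]), 'rotation': array([ 0.80244935, -0.36801026,  0.20304741, -0.42357436])}
top {'fx': 504.4352033877946, 'fy': 504.4352033877946, 'cx': 330.7069862031953, 'cy': 192.4062857936823, 'k1': -0.0023643298759351465, 'origin': array([0.37912634, 0.0362599 , 1.3090807 ]), 'rotation': array([-0.69702018,  0.71393235, -0.04560757,  0.04882023])}
wrist {'fx': 360.07620665637376, 'fy': 360.07620665637376, 'cx': 323.24935947612533, 'cy': 198.5587316907487, 'k1': -0.08107784823545185, 'origin': array([0.18126142, 0.60265972, 0.38390228]), 'rotation': array([0.82964039, 0.53811114, 0.08077237, 0.1249362 ])}
```

View pics/scene0.png

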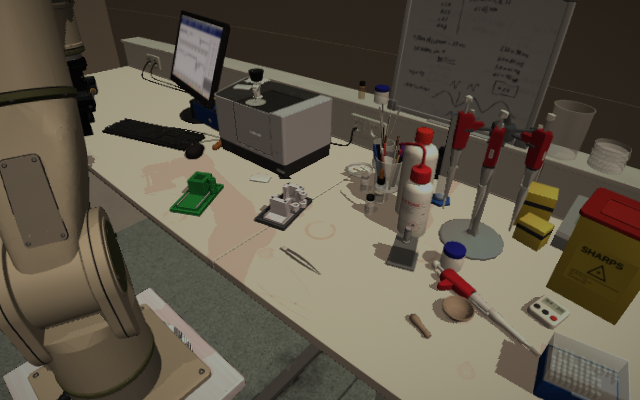

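View pics/top0.png

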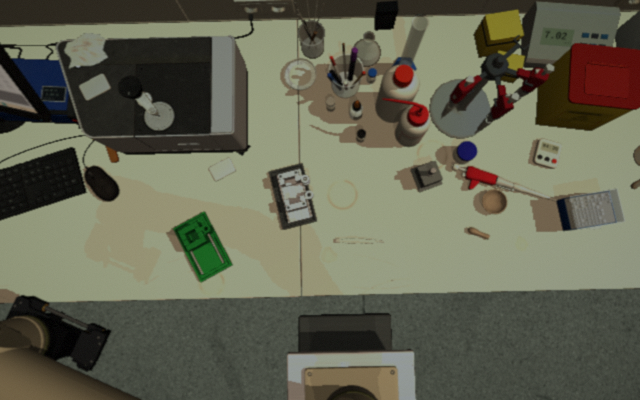

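The tray with the mould is at about (292,195) in the top view and (285,205) in the scene view. The green lookalike is at (203,245) top, and the grey stand with the pin is at (427,177) top. I'll enlarge these to confirm.

```bash
cat > h.py <<'E'
import numpy as np, cv2
from scipy.spatial.transform import Rotation as R
from bench import r
def ray(info,u,v):
    K=np.array([[info['fx'],0,info['cx']],[0,info['fy'],info['cy']],[0,0,1]])
    p=cv2.undistortPoints(np.array([[[u,v]]],float),K,np.array([info['k1'],0,0,0,0.]))[0,0]
    return np.array(info['origin']),R.from_quat(info['rotation']).apply([p[0],p[1],1.])
def onz(info,u,v,z):
    o,d=ray(info,u,v); return o+d*(z-o[2])/d[2]
def proj(info,P):
    P=np.atleast_2d(P); c=R.from_quat(info['rotation']).inv().apply(P-info['origin'])
    x=c[:,:2]/c[:,2:]; x=x*(1+info['k1']*(x**2).sum(1,keepdims=True))
    return x*[info['fx'],info['fy']]+[info['cx'],info['cy']]
def tri(rs):
    A=np.zeros((3,3));b=np.zeros(3)
    for o,d in rs:
        d=d/np.linalg.norm(d);M=np.eye(3)-np.outer(d,d);A+=M;b+=M@o
    return np.linalg.solve(A,b)
def crop(img,x,y,w,h,s,name):
    c=cv2.resize(img[y:y+h,x:x+w],None,fx=s,fy=s,interpolation=cv2.INTER_CUBIC); cv2.imwrite(name,c)
E
python3 - <<'E'
from h import *
t=cv2.imread('pics/top0.png'); s=cv2.imread('pics/scene0.png')
a=[cv2.resize(t[150:240,255:345],(396,396),interpolation=2),cv2.resize(t[140:210,390:480],(396,308),interpolation=2)]
b=[cv2.resize(s[170:240,240:330],(396,308),interpolation=2),cv2.resize(s[210:280,370:480],(396,252),interpolation=2)]
pad=lambda i:np.pad(i,((0,400-i.shape[0]),(0,0),(0,0)))
cv2.imwrite('pics/c0.png',cv2.convertScaleAbs(np.hstack([pad(i) for i in a]),alpha=1.5)); cv2.imwrite('pics/c1.png',cv2.convertScaleAbs(np.hstack([pad(i) for i in b]),alpha=1.5))
i=r.camera_info('top')
for n,u,v,z in (('tray',292,196,.01),('stand',427,177,.056),('green',203,245,.01)): print(n,onz(i,u,v,z))
E
```

```text
tray [0.54687328 0.14083569 0.01      ]
stand [ 0.58081765 -0.2029691   0.056     ]
green [0.42564567 0.37105317 0.01      ]
```

View pics/c0.png

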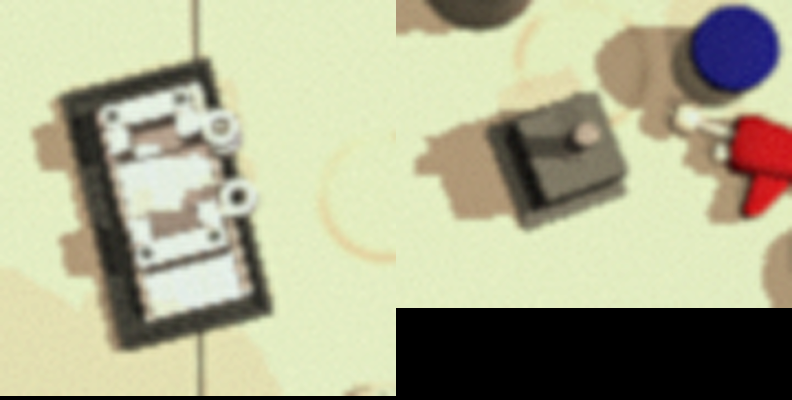

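View pics/c1.png

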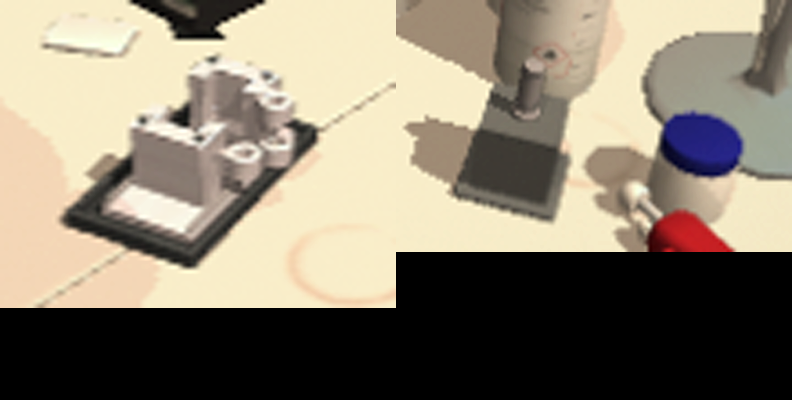

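View pics/wrist0.png

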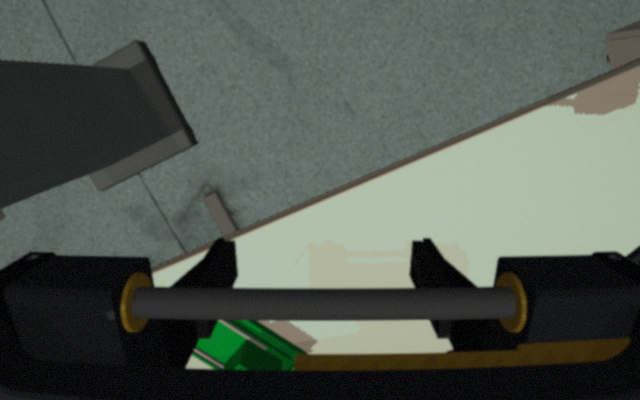

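Run:
```python
from h import *
i=r.camera_info('top'); si=r.camera_info('scene')
f=lambda u,v:(u/4.4+255-.4,v/4.4+150-.4)
C=[onz(i,*f(*p),.012)[:2] for p in ((62,97),(208,60),(270,310),(120,350))]
for c in C: print(c)
fl,fr,nr,nl=C
print('len',np.linalg.norm(fl-nl),np.linalg.norm(fr-nr),'wid',np.linalg.norm(fl-fr),np.linalg.norm(nl-nr))
mid=sum(C)/4; d=(fl+fr-nl-nr); a=np.arctan2(d[1],d[0]); w=(fl+nl-fr-nr); print('yaw',np.degrees(a),'yaw2',np.degrees(np.arctan2(w[1],w[0]))-90,'mid',mid)
ex=np.array([np.cos(a),np.sin(a)]); o=mid+.028*ex; print('origin',o)
ey=np.array([-ex[1],ex[0]])
for n,p,z in (('topbore',(222,130),.06),('midbore',(238,197),.045)):
    q=onz(i,*f(*p),z)[:2]; print(n,q,'tray',(q-o)@ex,(q-o)@ey)
g=lambda u,v:((u-396)/4.4+390-.4,v/4.4+140-.4)
print('pin top',onz(i,*g(585,135),.096))
S=[onz(i,*g(*p),.056)[:2] for p in ((520,120),(600,95),(625,165),(545,200))]
print('stand top',sum(S)/4,S)
# triangulate pin top with scene
sp=(530/3.6-396/3.6+370,62/3.6+210); print(sp)
sp=((530-396)/3.6+370,64/3.6+210);print(tri([ray(i,*g(585,135)),ray(si,*sp)]))
```

```text
[0.61219598 0.20069537]
[0.63237461 0.11369237]
[0.48265129 0.07976411]
[0.46135135 0.16786461]
len 0.15437603958013116 0.15351938393779208 wid 0.08931237598837277 0.09063876431702433
yaw 12.522656850017714 yaw2 13.326605997153735 mid [0.54714331 0.14050411]
origin [0.5744772  0.14657523]
topbore [0.58223165 0.10349226] tray -0.0017715163209529685 -0.04373940652111926
midbore [0.5454729  0.09576113] tray -0.039332094310999745 -0.04331638100903775
pin top [ 0.59062711 -0.2096703   0.096     ]
stand top [ 0.59203389 -0.21035117] [array([ 0.60723244, -0.18102603]), array([ 0.62066159, -0.22754977]), array([ 0.57966055, -0.23972269]), array([ 0.560581 , -0.1931062])]
(407.22222222222223, 227.22222222222223)
[ 0.59040359 -0.20926612  0.09422591]
```

```bash
cat >> h.py <<'E'
YAW=np.radians(12.9); TO=np.array([.5745,.1466])
EX=np.array([np.cos(YAW),np.sin(YAW)]); EY=np.array([-EX[1],EX[0]])
def tw(x,y): return TO+EX*x+EY*y
def need(P,yaw=YAW,q=True):
    s=r.read_state(); Rt=R.from_quat(s['eef_rot'])
    ex=np.array([np.cos(yaw),np.sin(yaw),0]); z=np.array([0,0,-1.])
    Rg=R.from_matrix(np.c_[np.cross(ex,z),ex,z])
    sh=Rt.inv().apply(np.array(P)-s['ee_pos'])/.025
    rv=(Rt.inv()*Rg).as_rotvec(degrees=True)/5
    print('t',round(s['time'],2),'pos',s['ee_pos'].round(4),'F',s['ft_force'].round(2),'w',round(s['width'],4),'shift',sh.round(2),'turn',rv.round(2))
E
python3 - <<'E'
from h import *
p=tw(-.095,-.0055); print(p); need([*p,.13])
i=r.camera_info('top');print(onz(i,417,117,.2),onz(i,403,75,.25),onz(i,480,75,.0))
E
```

```text
[0.48312556 0.12003005]
t 0.15 pos [0.2552 0.5702 0.2219] F [-0.17 -0.17  0.08] w 0.0869 shift [-12.71  15.68   3.69] turn [-0.    0.01 -7.4 ]
[ 0.69556302 -0.15963029  0.2       ] [ 0.77650365 -0.12463542  0.25      ] [ 0.86498376 -0.37020817  0.        ]
```

Call:
carry_out --commands '[[[120,-0.8,1.0,0.2,0,0,-0.6],[200,-2.0,2.5,0.5,0,0,-1.2],[255,-3.2,4.0,0.8,0,0,-1.9],[255,-4.4,5.5,1.1,0,0,-2.6],[255,-5.6,7.0,1.4,0,0,-3.3],[255,-6.8,8.5,1.7,0,0,-4.0],[255,-8.0,10.0,2.0,0,0,-4.7],[255,-9.2,11.5,2.3,0,0,-5.4],[255,-10.4,13.0,2.6,0,0,-6.1],[255,-11.6,14.4,2.8,0,0,-6.8],[255,-12.4,15.3,2.9,0,0,-7.2],[255,-12.7,15.7,2.9,0,0,-7.4]]]' --grip_force 15

```text
time: 1.65
ee_pos: [0.4841, 0.1178, 0.1494]
eef_rot: [0.624, 0.781, -0.001, 0.0]
ft_force: [-0.9, 0.3, -0.4]
width: 0.0004
```

Run:
```python
from h import *
p=tw(-.095,-.0055); need([*p,.036]); print(r.camera_info('wrist'))
cv2.imwrite('pics/w1.png',r.camera('wrist'))
```

```text
t 1.65 pos [0.4841 0.1178 0.1494] F [-0.95  0.26 -0.44] w 0.0004 shift [ 0.1  -0.01  4.54] turn [-0.01  0.02 -0.02]
{'fx': 360.07620665637376, 'fy': 360.07620665637376, 'cx': 323.24935947612533, 'cy': 198.5587316907487, 'k1': -0.08107784823545185, 'origin': array([0.40520073, 0.09936594, 0.31162472]), 'rotation': array([0.616784  , 0.77302668, 0.11568008, 0.09287288])}
```

View pics/w1.png

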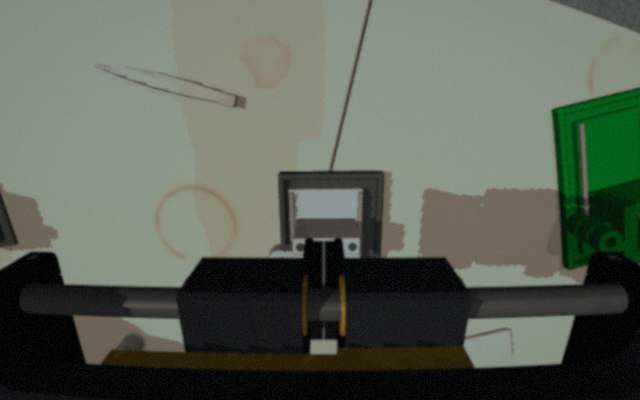

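Run:
```python
from h import *
im=cv2.imread('pics/w1.png'); crop(cv2.convertScaleAbs(im,alpha=1.6),260,160,140,110,5.7,'pics/w1c.png')
```

```text
(no output)
```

View pics/w1c.png

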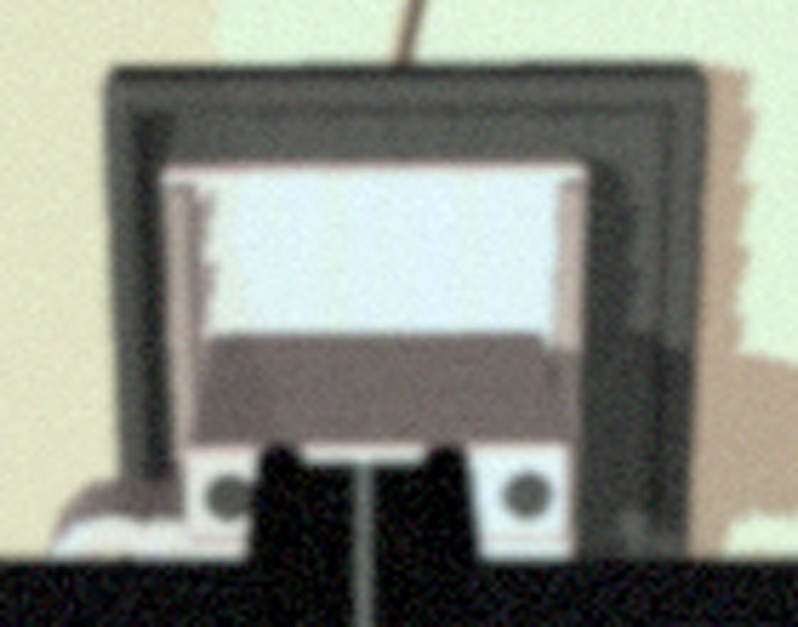

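Run:
```python
from h import *
i=r.camera_info('wrist')
f=lambda u,v:(u/5.7+260-.4,v/5.7+160-.4)
for n,p,z in (('backL(y-)',(188,443),.06),('backR',(572,443),.06),('trayL',(110,72),.012),('trayR',(705,70),.012)):
    q=onz(i,*f(*p),z)[:2]; d=q-TO; print(n,q.round(4),'tray',(d@EX).round(4),(d@EY).round(4))
```

```text
backL(y-) [0.5163 0.0997] tray -0.0672 -0.0327
backR [0.5049 0.1495] tray -0.0672 0.0183
trayL [0.4811 0.0767] tray -0.1067 -0.0473
trayR [0.4609 0.1634] tray -0.1069 0.0418
```

Call:
carry_out --commands '[[[255,0,0,1.2,0,0,0],[255,0,0,2.6,0,0,0],[255,0,0,3.8,0,0,0],[255,0,0,4.5,0,0,0],[255,0,0,4.5,0,0,0],[255,0,0.2,4.5,0,0,0],[255,0,0.3,4.5,0,0,0],[255,0,0.4,4.5,0,0,0]]]'

```text
time: 2.7
ee_pos: [0.4949, 0.1193, 0.0377]
eef_rot: [0.624, 0.781, -0.0, 0.001]
ft_force: [-0.8, 0.6, 0.1]
width: 0.0002
```

Run:
```python
from h import *
p=tw(-.067,-.006); need([*p,.036]); s=r.read_state();d=s['ee_pos'][:2]-TO;print(d@EX,d@EY)
```

```text
t 2.7 pos [0.4949 0.1193 0.0377] F [-0.8   0.57  0.12] w 0.0002 shift [0.11 0.67 0.07] turn [ 0.    0.02 -0.02]
-0.08368305650676185 -0.008806412823579258
```

Call:
carry_out --commands '[[[255,0.05,0.1,0,0,0,0],[255,0.1,0.2,0,0,0,0],[255,0.1,0.3,0,0,0,0],[255,0.1,0.4,0,0,0,0],[255,0.1,0.5,0,0,0,0],[255,0.1,0.6,0,0,0,0],[255,0.1,0.7,0,0,0,0],[255,0.1,0.8,0,0,0,0]]]'

```text
time: 3.7
ee_pos: [0.5138, 0.1264, 0.0376]
eef_rot: [0.624, 0.782, -0.0, 0.0]
ft_force: [-4.2, 1.1, -0.8]
width: 0.0002
```

Run:
```python
from h import *
p=tw(-.037,-.006); need([*p,.036]); s=r.read_state();d=s['ee_pos'][:2]-TO;print(d@EX,d@EY)
```

```text
t 3.7 pos [0.5138 0.1264 0.0376] F [-4.2   1.08 -0.78] w 0.0002 shift [0.01 1.07 0.06] turn [-0.    0.02 -0.02]
-0.06364667280642242 -0.006103124979382849
```

Call:
carry_out --commands '[[[255,0,0.1,0,0,0,0],[255,0,0.2,0,0,0,0],[255,0,0.3,0,0,0,0],[255,0,0.4,0,0,0,0],[255,0,0.5,0,0,0,0],[255,0,0.6,0,0,0,0],[255,0,0.7,0,0,0,0],[255,0,0.76,0,0,0,0],[255,0,0.82,0,0,0,0]]]'

```text
time: 4.82
ee_pos: [0.5339, 0.131, 0.0376]
eef_rot: [0.624, 0.782, -0.0, 0.0]
ft_force: [-3.9, 1.7, 0.0]
width: 0.0003
```

Run:
```python
from h import *
p=tw(-.037,-.006); need([*p,.036]); s=r.read_state();d=s['ee_pos'][:2]-TO;print(d@EX,d@EY)
```

```text
t 4.83 pos [0.5339 0.131  0.0376] F [-3.94  1.74  0.04] w 0.0003 shift [0.01 0.24 0.06] turn [-0.    0.01 -0.02]
-0.0430210375474848 -0.006149068457916651
```

Now slow steps until the firm stop.

Call:
carry_out --commands '[[[255,0,0.04,0,0,0,0],[255,0,0.08,0,0,0,0],[255,0,0.12,0,0,0,0],[255,0,0.16,0,0,0,0]]]'

```text
time: 5.32
ee_pos: [0.5379, 0.1319, 0.0375]
eef_rot: [0.624, 0.782, -0.0, 0.0]
ft_force: [-3.0, 1.1, 0.9]
width: 0.0002
```

Call:
carry_out --commands '[[[255,0,0.04,0,0,0,0],[255,0,0.07,0,0,0,0],[255,0,0.1,0,0,0,0]]]'

```text
time: 5.7
ee_pos: [0.5382, 0.1319, 0.0374]
eef_rot: [0.624, 0.781, -0.002, -0.001]
ft_force: [-16.4, -0.8, 11.3]
width: 0.0004
```

Run:
```python
from h import *
i=r.camera_info('top');print(onz(i,240,150,.0),onz(i,240,150,.2))
p=tw(.03,-.05); need([*p,.17]); s=r.read_state();d=s['ee_pos'][:2]-TO;print(d@EX,d@EY)
```

```text
[0.67447346 0.27792281 0.        ] [0.62935063 0.2410018  0.2       ]
t 5.7 pos [0.5382 0.1319 0.0374] F [-16.44  -0.77  11.29] w 0.0004 shift [-1.75  2.72 -5.32] turn [-0.06  0.01 -0.02]
-0.03870673435801048 -0.006209800521824859
```

Call:
carry_out --commands '[[[255,0,0.03,0,0,0,0],[255,0,0.06,0,0,0,0],[255,0,0.06,0,0,0,0]]]'

```text
time: 6.08
ee_pos: [0.5381, 0.1318, 0.0373]
eef_rot: [0.624, 0.781, -0.004, -0.002]
ft_force: [-11.9, -0.8, 9.0]
width: 0.0007
```

Firm stop reached, with no further travel. Back off and up, then look.

Call:
carry_out --commands '[[[255,0,-0.3,0,0,0,0],[255,0,-0.8,0,0,0,0],[255,0,-0.9,-1.5,0,0,0],[255,0,-0.9,-3.5,0,0,0],[255,0,-0.9,-5.3,0,0,0],[255,-0.8,0.3,-5.4,0,0,0],[255,-1.6,1.8,-5.4,0,0,0],[255,-1.8,2.7,-5.4,0,0,0],[255,-1.8,2.7,-5.4,0,0,0],[255,-1.8,2.7,-5.4,0,0,0]]]'

```text
time: 7.32
ee_pos: [0.6143, 0.1032, 0.1717]
eef_rot: [0.624, 0.781, -0.004, -0.002]
ft_force: [0.4, 1.1, 0.4]
width: -0.0
```

Run:
```python
from h import *
i=r.camera_info('wrist'); im=r.camera('wrist'); t=r.camera('top')
import pickle; pickle.dump(i,open('w2.pkl','wb'))
p=tw(.03,-.05); need([*p,.17])
cv2.imwrite('pics/w2.png',im);cv2.imwrite('pics/t2.png',t)
print(proj(i,[*tw(-.002,-.0435),.06]))
crop(cv2.convertScaleAbs(im,alpha=1.6),230,80,160,120,5,'pics/w2c.png')
```

```text
t 7.42 pos [0.6143 0.1034 0.172 ] F [-0.08  0.06  0.3 ] w 0.0003 shift [0.04 0.04 0.08] turn [-0.1   0.01 -0.02]
[[334.11254434 157.15254315]]
```

View pics/w2.png

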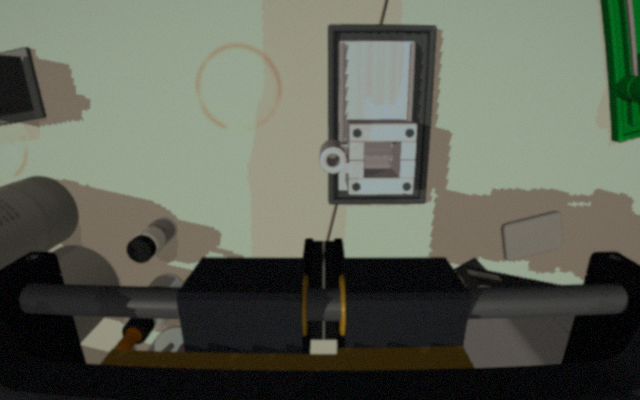

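View pics/w2c.png

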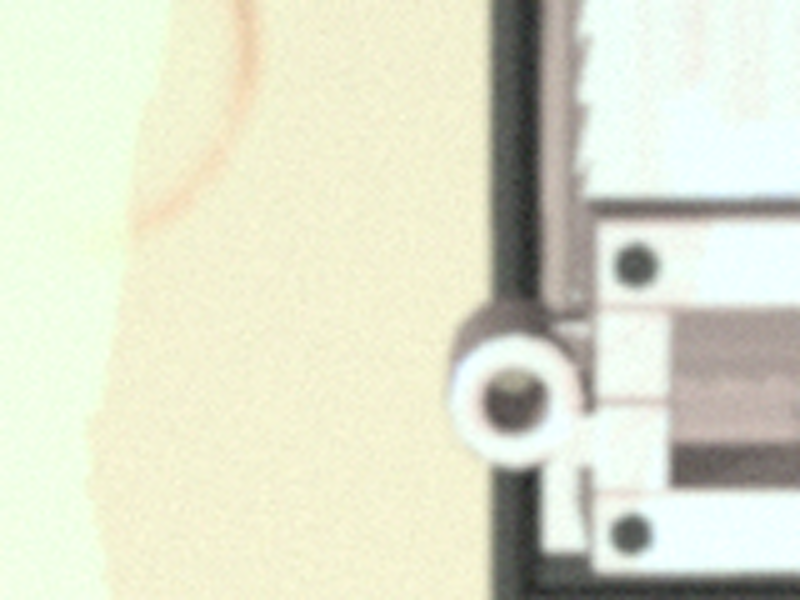

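The wrist picture shows the mould closed, with the halves meeting at a thin seam at crop row 402. The knuckles are stacked and the bore is at crop (515,398), pixel (333,159). Locating the bore precisely by ellipse fit, in both views.

Run:
```python
from h import *
import pickle
i=pickle.load(open('w2.pkl','rb')); im=cv2.imread('pics/w2.png'); ti=r.camera_info('top'); t=cv2.imread('pics/t2.png')
def ring(img,u,v,h,thr):
    g=cv2.resize(cv2.cvtColor(img,6)[v-h:v+h,u-h:u+h],None,fx=8,fy=8,interpolation=2)
    m=(g<thr).astype(np.uint8); n,l,s,c=cv2.connectedComponentsWithStats(m)
    k=[j for j in range(1,n) if s[j,0]>0 and s[j,1]>0 and s[j,0]+s[j,2]<16*h and s[j,1]+s[j,3]<16*h and s[j,4]>100]
    return [((c[j]+.5)/8-.5+[u-h,v-h],s[j]) for j in k]
print('grey', cv2.cvtColor(im,6)[150:168,322:345][::2,::2])
for thr in (100,115,130):
    for c,s in ring(im,333,159,9,thr):
        q=onz(i,*c,.06); d=q[:2]-TO; print('w',thr,c,s[2:],q.round(4),d@EX,d@EY)
crop(cv2.convertScaleAbs(t,alpha=1.3),275,160,50,40,16,'pics/t2c.png')
q=onz(i,230+514.5/5-.4,80+400/5-.4,.06);d=q[:2]-TO; print('outer',q,d@EX,d@EY)
need([.5906,-.2097,.14])
```

```text
grey [[105 131 153 158 157 157 155 155 153 138 101  84]
 [131 160 159 158 154 148 152 154 155 153 141 106]
 [156 159 153 138 119 113 118 126 147 153 152 133]
 [160 156 135  99  97 101 104  82 107 149 152 141]
 [158 151 119  65  69  80  72  57  79 138 154 143]
 [158 147 106  57  54  57  53  58  87 141 155 147]
 [154 149 118  61  56  56  57  73 104 146 155 148]
 [154 154 138  89  58  60  66  89 126 154 159 153]
 [153 153 152 136 105 101 112 134 152 158 156 157]]
w 100 [332.42755068 160.49747541] [ 101   88 6709] [0.5851 0.1031 0.06  ] 0.0006093732229102906 -0.04478304590695401
w 115 [332.43898931 160.0438982 ] [ 107  100 8561] [0.5847 0.103  0.06  ] 0.00025467402412064795 -0.04477617754009616
w 130 [332.4106147  159.95050464] [  117   111 10131] [0.5847 0.103  0.06  ] 0.00018165094285739757 -0.04479847448706016
outer [0.58439634 0.10297734 0.06      ] -9.219856514648213e-05 -0.044731031155255785
t 7.42 pos [0.6143 0.1034 0.172 ] F [-0.08  0.06  0.3 ] w 0.0003 shift [-12.    -3.69   1.32] turn [-0.1   0.01 -0.02]
```

View pics/t2c.png

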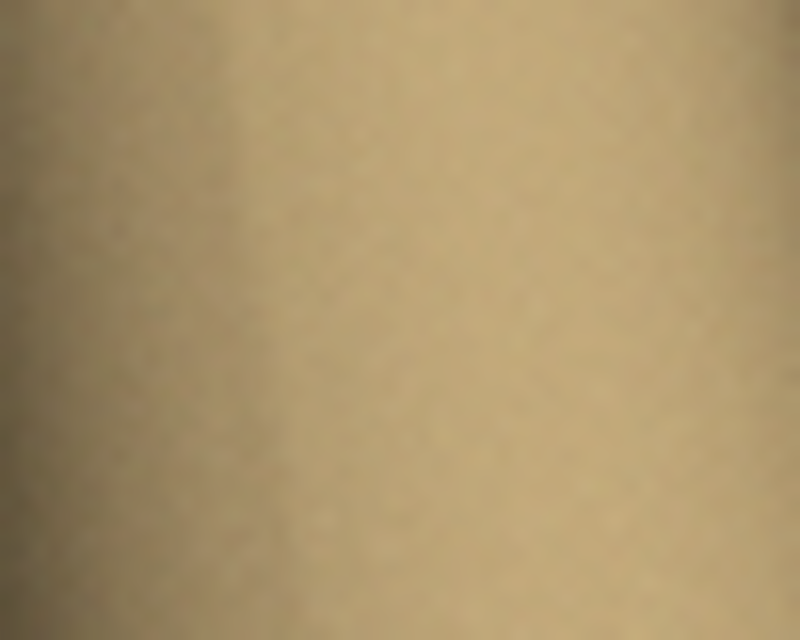

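Call:
carry_out --commands '[[[100,-0.3,-1.0,0,0,0,0],[100,-1.0,-3.0,0,-0.1,0,0],[100,-2.4,-4.6,0,-0.1,0,0],[100,-4.2,-5.2,0,-0.1,0,0],[100,-6.0,-5.0,0.2,-0.1,0,0],[100,-7.8,-4.6,0.4,-0.1,0,0],[100,-9.6,-4.2,0.6,-0.1,0,0],[100,-11.0,-3.9,0.8,-0.1,0,0],[100,-11.8,-3.7,0.9,-0.1,0,0],[100,-12.0,-3.7,0.9,-0.1,0,0],[100,-12.0,-3.7,0.9,-0.1,0,0]]]'

```text
time: 8.8
ee_pos: [0.5901, -0.2091, 0.1507]
eef_rot: [0.624, 0.782, 0.0, 0.0]
ft_force: [-0.1, 0.2, -0.1]
width: 0.0529
```

Run:
```python
from h import *
need([.5905,-.2095,.065])
im=r.camera('wrist'); cv2.imwrite('pics/w3.png',im); cv2.imwrite('pics/s3.png',r.camera('scene')); s=cv2.imread('pics/s3.png')
crop(s,340,130,160,120,5,'pics/s3c.png')
t=r.camera('top'); cv2.imwrite('pics/t3.png',t); crop(t,260,140,200,110,4,'pics/t3c.png')
```

```text
t 8.8 pos [ 0.5901 -0.2091  0.1507] F [-0.06  0.18 -0.05] w 0.0529 shift [-0.02  0.01  3.43] turn [ 0.01  0.01 -0.02]
```

View pics/w3.png

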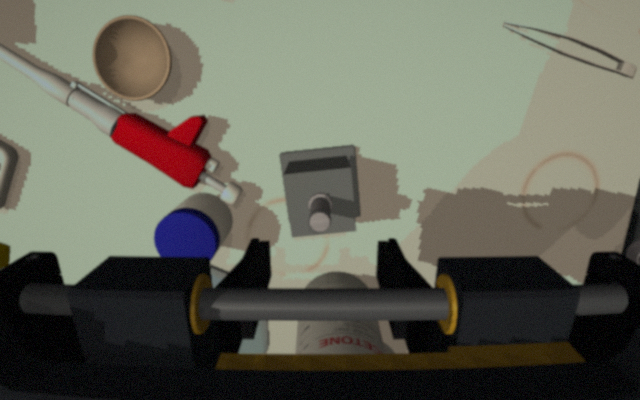

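View pics/s3c.png

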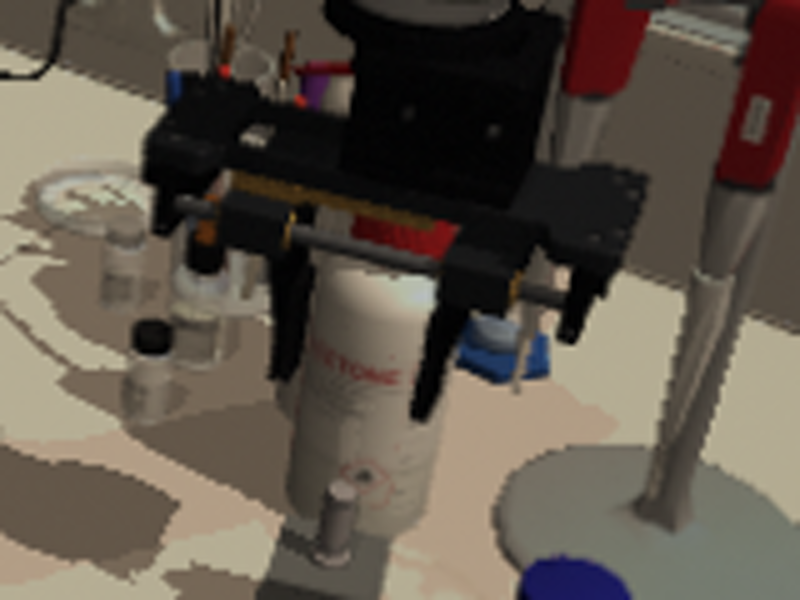

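View pics/t3c.png

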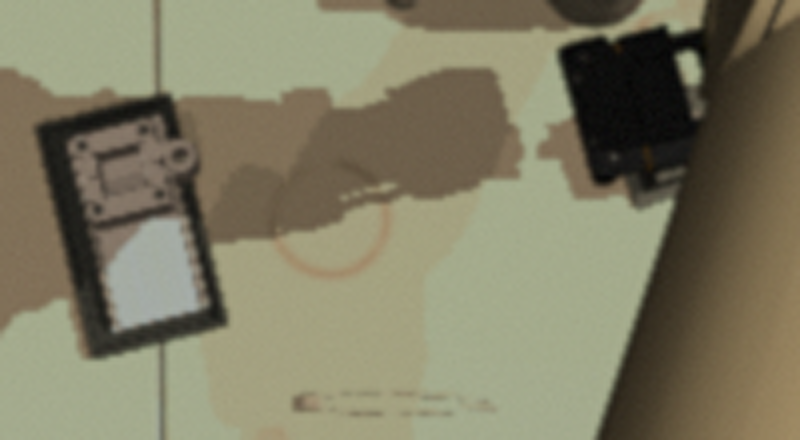

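Run:
```python
from h import *
i=r.camera_info('wrist'); im=cv2.imread('pics/w3.png'); t=cv2.imread('pics/t3.png'); ti=r.camera_info('top')
a=cv2.resize(im[170:245,270:370],None,fx=4,fy=4,interpolation=2); b=cv2.resize(t[165:195,290:320],None,fx=10,fy=10,interpolation=2)
cv2.imwrite('pics/c3.png',cv2.convertScaleAbs(np.hstack([a,b]),alpha=1.6))
for p in ((320,201),(319,203)): print(onz(i,*p,.096))
q=onz(ti,260+179/4-.4,140+156/4-.4,.06);d=q[:2]-TO;print(q,d@EX,d@EY)
```

```text
[ 0.57862713 -0.21383207  0.096     ]
[ 0.58006343 -0.21415542  0.096     ]
[0.58366041 0.10523649 0.06      ] -0.0003051985837520184 -0.042364610233954526
```

View pics/c3.png

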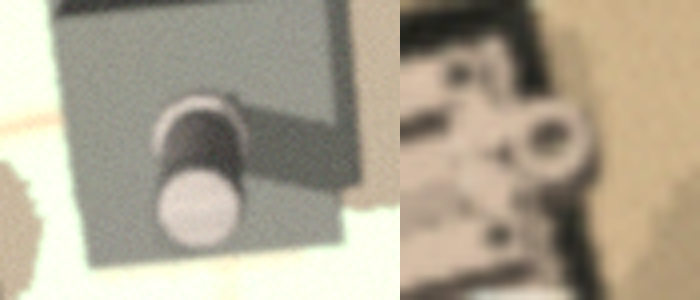

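Run:
```python
from h import *
i=r.camera_info('wrist'); ti=r.camera_info('top')
q=onz(i,319.6,221.4,.096);print(q); need([*q[:2],.065])
print('flange',onz(i,270+200/4-.4,170+135/4-.4,.06))
q=onz(ti,304.5,178.5,.06);d=q[:2]-TO;print(q,d@EX,d@EY)
q=onz(ti,306,178.5,.06);print(q)
```

```text
[ 0.59210911 -0.21104075  0.096     ]
t 8.95 pos [ 0.5904 -0.2084  0.1509] F [ 0.54 -0.61  0.03] w 0.0526 shift [-0.12  0.04  3.43] turn [ 0.01  0.   -0.  ]
flange [ 0.59165646 -0.21149386  0.06      ]
[0.58390519 0.10485596 0.06      ] -0.00015155007189634876 -0.04279018255952641
[0.58381273 0.1010929  0.06      ]
```

Call:
carry_out --commands '[[[100,-0.04,0.02,0.8,0,0,0],[100,-0.08,0.03,1.8,0,0,0],[100,-0.08,0.03,2.7,0,0,0],[100,-0.08,0.03,3.2,0,0,0],[100,-0.08,0.03,3.42,0,0,0],[160,-0.08,0.03,3.42,0,0,0],[200,-0.08,0.03,3.42,0,0,0],[255,-0.08,0.03,3.42,0,0,0],[255,-0.08,0.03,3.42,0,0,0],[255,-0.08,0.03,3.42,0,0,0],[255,-0.08,0.03,3.42,0,0,0]]]' --grip_force 12

```text
time: 10.32
ee_pos: [0.5917, -0.2102, 0.0655]
eef_rot: [0.623, 0.782, 0.0, 0.0]
ft_force: [-0.5, 0.4, 0.7]
width: 0.0137
```

Run:
```python
from h import *
need([.5912,-.2103,.065]); print(r.read_state()['torque'])
im=r.camera('wrist'); cv2.imwrite('pics/w4.png',im); s=r.camera('scene'); 
a=cv2.resize(im[170:290,240:400],None,fx=2.5,fy=2.5,interpolation=2); b=cv2.resize(s[200:280,360:460],None,fx=3.75,fy=3.75,interpolation=2)
cv2.imwrite('pics/c4.png',cv2.convertScaleAbs(np.hstack([a,b]),alpha=1.6))
```

```text
t 10.32 pos [ 0.5917 -0.2102  0.0655] F [-0.49  0.4   0.72] w 0.0137 shift [ 0.   -0.02  0.02] turn [ 0.01  0.   -0.  ]
[ 0.08871454  0.07038932 -0.02967586]
```

View pics/c4.png

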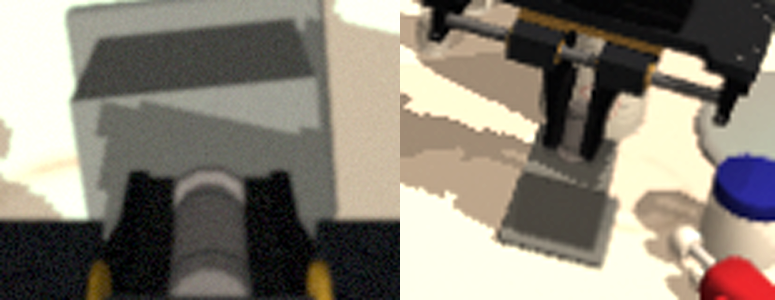

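Call:
carry_out --commands '[[[255,0,0,0,0,0,0],[255,0,0,0,0,0,0],[255,0,0,-0.4,0,0,0],[255,0,0,-1.0,0,0,0],[255,0,0,-1.7,0,0,0],[255,0,0,-2.5,0,0,0],[255,0,0,-3.3,0,0,0],[255,0,0,-3.9,0,0,0],[255,0,0,-4.0,0,0,0]]]' --grip_force 35

```text
time: 11.55
ee_pos: [0.5922, -0.2104, 0.1669]
eef_rot: [0.623, 0.782, 0.001, 0.001]
ft_force: [0.2, -0.0, -0.1]
width: 0.0127
```

Run:
```python
from h import *
need([.5842,.1034,.140]); print(r.read_state()['torque'])
s=r.camera('scene'); crop(s,340,140,160,120,5,'pics/c5.png')
```

```text
t 11.55 pos [ 0.5922 -0.2104  0.1669] F [ 0.17 -0.04 -0.11] w 0.0127 shift [12.31  2.49  1.07] turn [ 0.03  0.01 -0.  ]
[-0.0018095   0.06586501 -0.06346522]
```

View pics/c5.png

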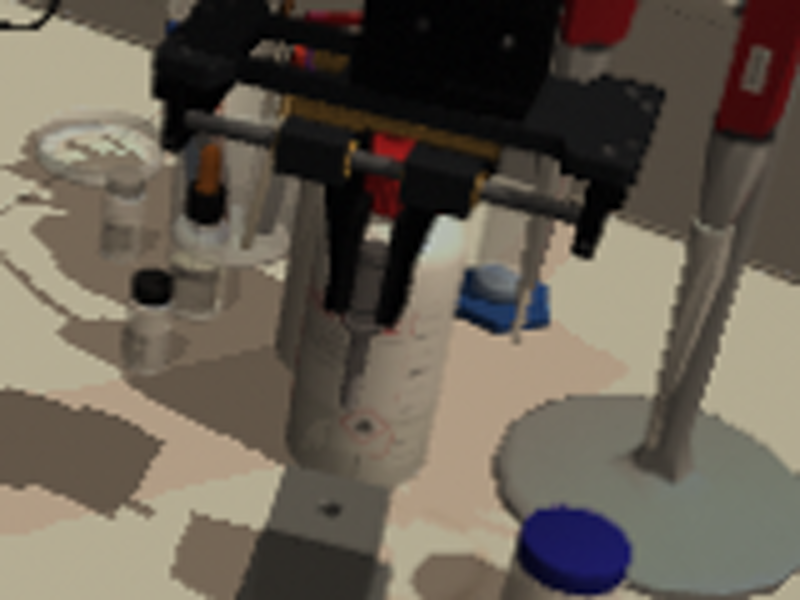

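Run:
```python
from h import *
i=r.camera_info('scene'); s=r.read_state(); p=s['ee_pos']; ref=proj(i,[p+[0,0,.03],p-[0,0,.0055],p-[0,0,.0535]])
for a in ref: print((a-[340,140]+.4)*5)
im=r.camera('scene'); crop(cv2.convertScaleAbs(im,alpha=1.6),395,175,40,50,12,'pics/c5b.png'); print((ref-[395,175]+.4)*12)
```

```text
[379.44100036 246.71516787]
[366.51406069 317.08082267]
[349.87169582 406.86990567]
[[250.65840087 172.11640289]
 [219.63374567 340.99397442]
 [179.69206997 556.48777361]]
```

View pics/c5b.png

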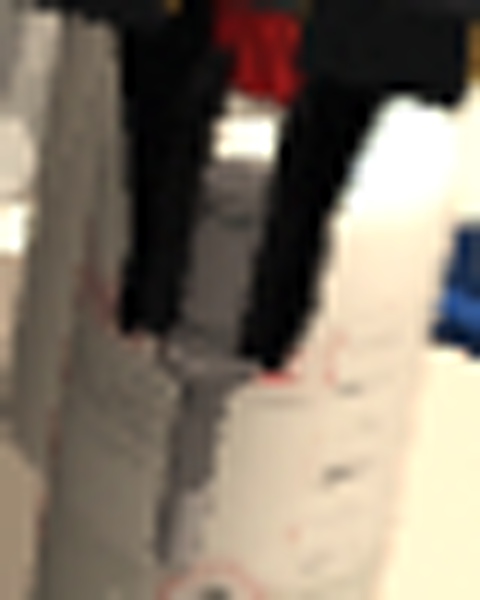

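Call:
carry_out --commands '[[[255,0.6,-0.6,0,0,0,0],[255,1.9,-0.9,0,0,0,0],[255,3.6,-0.8,0,0,0,0],[255,5.4,-0.4,0,0,0,0],[255,7.2,0.3,0,0,0,0],[255,9.0,1.2,0,0,0,0],[255,10.6,2.0,0.1,0,0,0],[255,11.8,2.4,0.4,0,0,0],[255,12.3,2.5,0.7,0,0,0],[255,12.3,2.5,1.0,0,0,0],[255,12.3,2.5,1.1,0,0,0],[255,12.3,2.5,1.1,0,0,0]]]'

```text
time: 13.15
ee_pos: [0.584, 0.102, 0.1379]
eef_rot: [0.624, 0.781, 0.0, 0.001]
ft_force: [-0.9, 1.2, -0.7]
width: 0.0132
```

Run:
```python
from h import *
need([.5843,.1036,.140]); i=r.camera_info('scene'); s=r.read_state(); p=s['ee_pos']
im=r.camera('scene'); w=r.camera('wrist'); cv2.imwrite('pics/s6.png',im)
ref=proj(i,[p+[0,0,.03],p-[0,0,.0535],[p[0],p[1],.06],[.5843,.1036,.06]]);print(ref)
x0,y0=255,165
print((ref-[x0,y0]+.4)*8)
crop(cv2.convertScaleAbs(im,alpha=1.6),x0,y0,70,70,8,'pics/c6.png'); crop(w,240,150,160,120,5,'pics/w6.png')
```

```text
t 13.15 pos [0.584  0.102  0.1379] F [-0.87  1.2  -0.67] w 0.0132 shift [ 0.06  0.03 -0.08] turn [ 0.01  0.01 -0.03]
[[302.73049863 156.66119891]
 [303.07367647 184.61384717]
 [303.17057446 192.31226614]
 [302.80273956 192.05212935]]
[[385.04398902 -63.51040873]
 [387.78941174 160.11077734]
 [388.56459566 221.69812913]
 [385.62191649 219.61703482]]
```

View pics/c6.png

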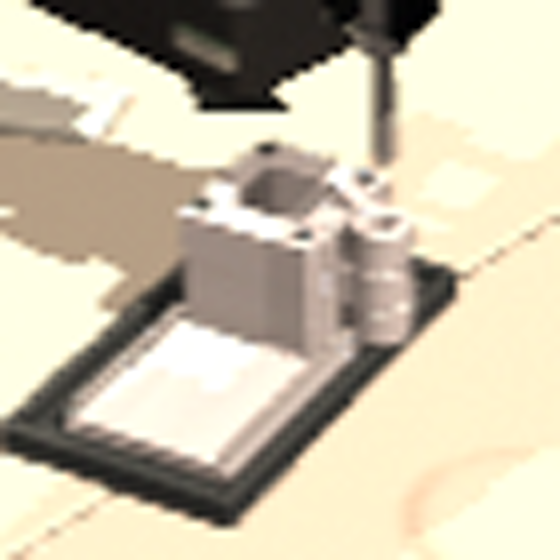

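View pics/w6.png

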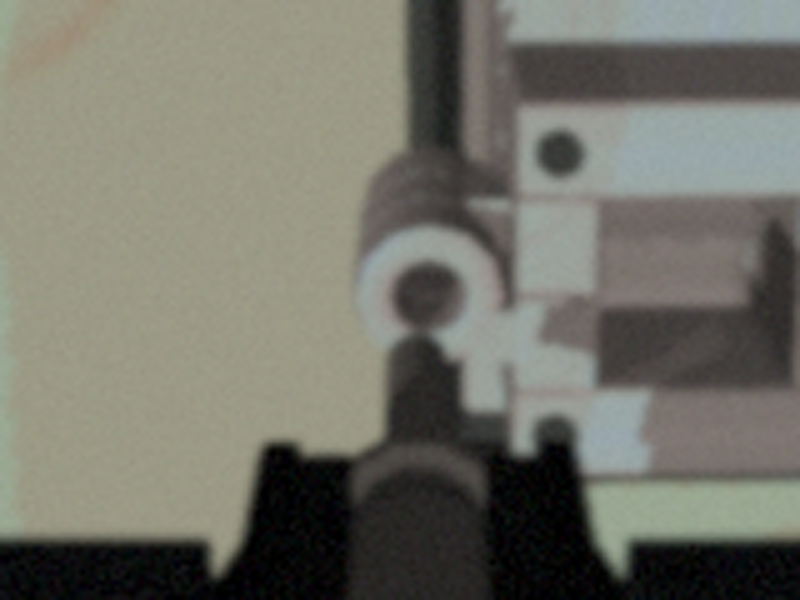

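Run:
```python
from h import *
w=r.camera('wrist'); cv2.imwrite('pics/w7.png',w); crop(cv2.convertScaleAbs(w,alpha=1.8),300,190,50,60,10,'pics/w7c.png')
i=r.camera_info('wrist'); s=r.read_state(); p=s['ee_pos'];print(p)
print('pred tip',(proj(i,[p-[0,0,.0535],p-[0,0,.0515],p-[0,0,.0095]])-[300,190]+.4)*10)
```

```text
[0.58420735 0.10285844 0.13832922]
pred tip [[245.68213611 308.96825008]
 [245.76341814 320.15330248]
 [247.84425532 607.05634107]]
```

View pics/w7c.png

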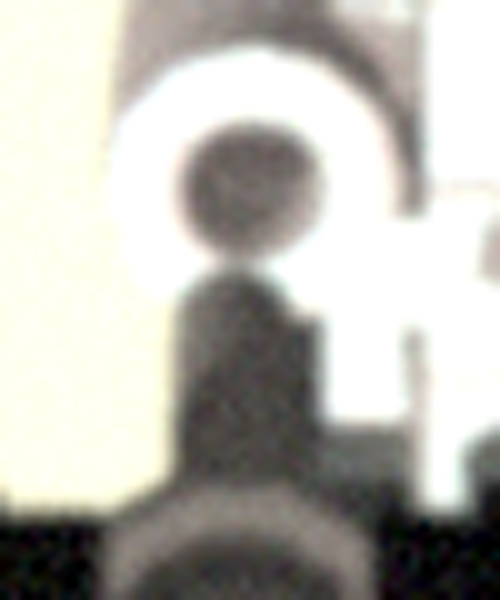

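Run:
```python
from h import *
i=r.camera_info('wrist'); s=r.read_state(); p=s['ee_pos']
f=lambda u,v:(u/10+300-.4,v/10+190-.4)
b=onz(i,*f(252,187),.06); t=onz(i,*f(238,305),p[2]-.0535); print(b,t,p)
need([*(p[:2]+(b-t)[:2]),p[2]]); d=(b-t)[:2]; print(d,'target',p[:2]+d)
```

```text
[0.58430555 0.1034033  0.06      ] [0.58405287 0.10231981 0.08482922] [0.58420735 0.10285844 0.13832922]
t 13.3 pos [0.5842 0.1029 0.1383] F [-0.2  -0.53 -0.09] w 0.013 shift [0.04 0.02 0.  ] turn [ 0.02  0.   -0.01]
[0.00025268 0.0010835 ] target [0.58446003 0.10394193]
```

Call:
carry_out --commands '[[[255,0.04,0.02,0.2,0,0,0],[255,0.04,0.02,0.5,0,0,0],[255,0.04,0.02,0.8,0,0,0],[255,0.04,0.02,0.9,0,0,0],[255,0.04,0.02,0.97,0,0,0],[255,0.04,0.02,1.04,0,0,0],[255,0.04,0.02,1.08,0,0,0]]]'

```text
time: 14.18
ee_pos: [0.5846, 0.104, 0.1114]
eef_rot: [0.624, 0.782, 0.001, 0.001]
ft_force: [-0.4, -0.2, -0.5]
width: 0.0133
```

Run:
```python
from h import *
need([.5844,.1038,.0695]); w=r.camera('wrist'); crop(cv2.convertScaleAbs(w,alpha=1.8),290,190,80,60,10,'pics/w8.png')
```

```text
t 14.18 pos [0.5846 0.104  0.1114] F [-0.41 -0.24 -0.47] w 0.0133 shift [-0.   -0.01  1.68] turn [ 0.02  0.   -0.01]
```

View pics/w8.png

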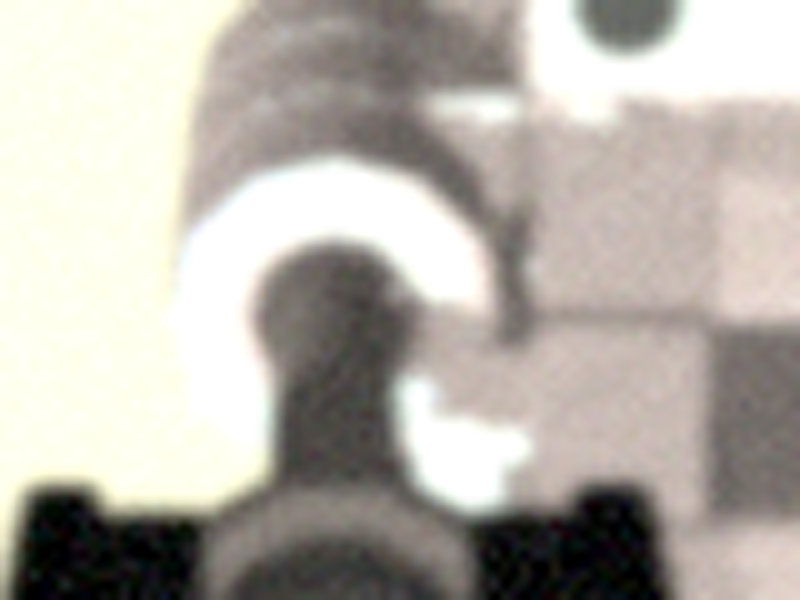

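Call:
carry_out --commands '[[[255,0,0,0.06,0,0,0],[255,0,0,0.12,0,0,0],[255,0,0,0.18,0,0,0],[255,0,0,0.24,0,0,0]]]'

```text
time: 14.72
ee_pos: [0.5845, 0.104, 0.1052]
eef_rot: [0.624, 0.782, 0.001, 0.001]
ft_force: [0.8, 0.0, -0.6]
width: 0.0135
```

Call:
carry_out --commands '[[[255,0,0,0.08,0,0,0],[255,0,0,0.16,0,0,0],[255,0,0,0.24,0,0,0],[255,0,0,0.32,0,0,0],[255,0,0,0.4,0,0,0]]]'

```text
time: 15.35
ee_pos: [0.5845, 0.104, 0.095]
eef_rot: [0.624, 0.782, 0.001, 0.001]
ft_force: [-0.2, 0.2, -0.5]
width: 0.0128
```

Call:
carry_out --commands '[[[255,0,0,0.08,0,0,0],[255,0,0,0.16,0,0,0],[255,0,0,0.24,0,0,0],[255,0,0,0.32,0,0,0],[255,0,0,0.4,0,0,0],[255,0,0,0.48,0,0,0],[255,0,0,0.56,0,0,0],[255,0,0,0.62,0,0,0]]]'

```text
time: 16.35
ee_pos: [0.5846, 0.104, 0.0794]
eef_rot: [0.624, 0.782, 0.001, 0.001]
ft_force: [0.1, -0.4, -0.6]
width: 0.0133
```

Past all the knuckles with no force. Now the bush, in slow steps.

Call:
carry_out --commands '[[[255,0,0,0.05,0,0,0],[255,0,0,0.1,0,0,0],[255,0,0,0.15,0,0,0],[255,0,0,0.2,0,0,0]]]'

```text
time: 16.85
ee_pos: [0.5852, 0.1041, 0.0754]
eef_rot: [0.624, 0.782, 0.001, 0.001]
ft_force: [-1.8, -0.9, 7.7]
width: 0.013
```

Call:
carry_out --commands '[[[255,0,0,0.08,0,0,0],[255,0,0,0.13,0,0,0],[255,0,0,0.18,0,0,0],[255,0,0,0.22,0,0,0]]]'

```text
time: 17.35
ee_pos: [0.5857, 0.1042, 0.0708]
eef_rot: [0.624, 0.782, 0.002, 0.001]
ft_force: [-1.7, 0.1, 7.2]
width: 0.0128
```

Call:
carry_out --commands '[[[255,0,-0.02,0.05,0,0,0],[255,0,-0.02,0.09,0,0,0],[255,0,-0.02,0.12,0,0,0]]]'

```text
time: 17.73
ee_pos: [0.5857, 0.1041, 0.0693]
eef_rot: [0.624, 0.782, 0.002, 0.001]
ft_force: [-7.4, -0.9, 17.3]
width: 0.0129
```

Call:
carry_out --commands '[[[255,0,-0.02,0.05,0,0,0],[255,0,-0.02,0.1,0,0,0],[255,0,-0.02,0.1,0,0,0]]]'

```text
time: 18.1
ee_pos: [0.5858, 0.1042, 0.0692]
eef_rot: [0.624, 0.782, 0.003, 0.002]
ft_force: [-8.6, -1.8, 22.3]
width: 0.0127
```

Run:
```python
from h import *
need([.5844,.1038,.0695]); w=r.camera('wrist'); s=r.camera('scene')
a=cv2.resize(w[180:260,280:380],None,fx=4,fy=4,interpolation=2); b=cv2.resize(s[165:229,265:345],None,fx=5,fy=5,interpolation=2)
cv2.imwrite('pics/c9.png',cv2.convertScaleAbs(np.hstack([a,b]),alpha=1.6))
```

```text
t 18.1 pos [0.5858 0.1042 0.0692] F [-8.59 -1.85 22.31] w 0.0127 shift [-0.   -0.06 -0.01] turn [ 0.08 -0.02 -0.02]
```

View pics/c9.png

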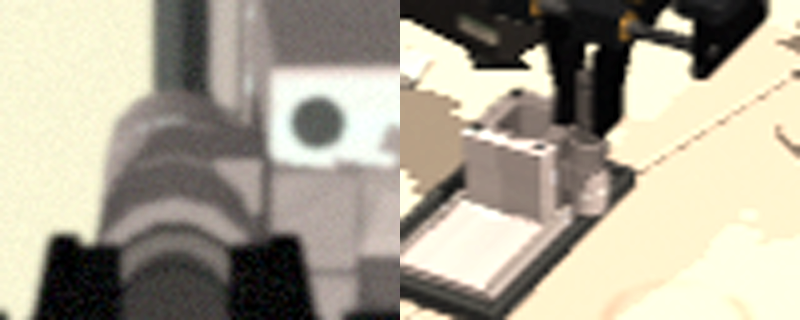

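Call:
carry_out --commands '[[[255,0,-0.04,0.04,-0.05,0,0],[255,0,-0.06,0.06,-0.08,0,0],[255,0,-0.06,0.06,-0.08,0,0]]]'

```text
time: 18.58
ee_pos: [0.5853, 0.104, 0.0693]
eef_rot: [0.624, 0.781, 0.007, 0.004]
ft_force: [-2.9, -0.2, 12.4]
width: 0.0126
```

Call:
carry_out --commands '[[[255,0,-0.02,0.04,0.1,0,0],[255,0,-0.02,0.06,0.18,0,0],[255,0,-0.02,0.06,0.18,0,0]]]'

```text
time: 18.95
ee_pos: [0.5856, 0.1041, 0.0693]
eef_rot: [0.624, 0.781, 0.001, -0.0]
ft_force: [-2.8, -1.6, 12.7]
width: 0.0133
```

Run:
```python
from h import *
need([.5844,.1038,.0695])
```

```text
t 18.95 pos [0.5856 0.1041 0.0693] F [-2.77 -1.55 12.69] w 0.0133 shift [-0.   -0.05 -0.01] turn [ 0.02 -0.02 -0.02]
```

Call:
carry_out --commands '[[[255,0,0,0.08,0,0,0],[255,0,0,0.08,0,0,0],[255,0,0,0.02,0,0,0],[180,0,0,0,0,0,0],[120,0,0,0,0,0,0],[120,0,0,0,0,0,0],[120,0,0,0,0,0,0]]]'

```text
time: 19.82
ee_pos: [0.5855, 0.104, 0.0692]
eef_rot: [0.624, 0.781, 0.001, -0.0]
ft_force: [-0.8, 0.1, 0.9]
width: 0.0427
```

Call:
carry_out --commands '[[[120,0,0,-0.3,0,0,0],[120,0,0,-1.0,0,0,0],[120,0,0,-2.2,0,0,0],[120,0,0,-3.6,0,0,0],[120,0,0,-4.2,0,0,0],[120,0,0.8,-4.2,0,0,0],[120,0,1.4,-4.2,0,0,0],[120,0,1.4,-4.2,0,0,0]]]'

```text
time: 20.82
ee_pos: [0.6197, 0.1116, 0.1739]
eef_rot: [0.624, 0.782, 0.001, -0.0]
ft_force: [0.5, -0.9, -0.4]
width: 0.046
```

Run:
```python
from h import *
i=r.camera_info('wrist'); w=r.camera('wrist'); s=r.camera('scene'); si=r.camera_info('scene')
need([.5844,.1038,.17]); cv2.imwrite('pics/w10.png',w); cv2.imwrite('pics/s10.png',s)
for z in (.06,.064,.1): print(z,proj(i,[.5846,.1036,z]),proj(si,[.5846,.1036,z]))
u=proj(i,[.5846,.1036,.07])[0].astype(int)
a=cv2.resize(w[u[1]-30:u[1]+50,u[0]-40:u[0]+60],None,fx=4,fy=4,interpolation=2); b=cv2.resize(s[155:219,265:345],None,fx=5,fy=5,interpolation=2)
print(u); cv2.imwrite('pics/c10.png',cv2.convertScaleAbs(np.hstack([a,b]),alpha=1.6))
```

```text
t 20.93 pos [0.619  0.1113 0.174 ] F [-0.35 -0.6   0.73] w 0.046 shift [ 0.01 -1.42  0.16] turn [ 0.01 -0.02 -0.02]
0.06 [[323.67170398 148.90883027]] [[302.87731533 192.00788757]]
0.064 [[323.68931833 149.76945658]] [[302.8609331  190.76180941]]
0.1 [[323.87329756 158.76252138]] [[302.71149879 179.29777139]]
[323 151]
```

View pics/c10.png

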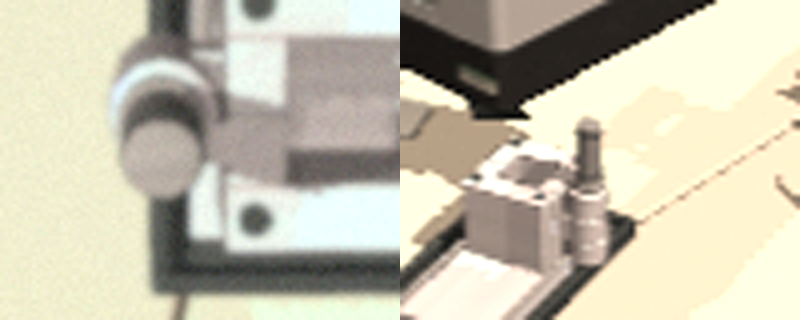

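View pics/w10.png

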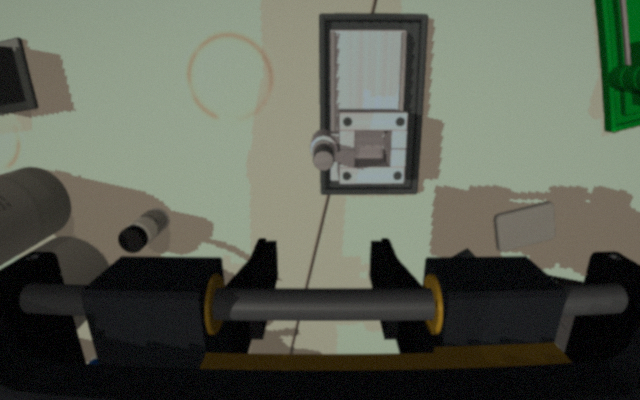

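Seated by all signs. As a last check I'll touch the top of the pin gently with closed fingers. Home puts it at z = 0.100.

Call:
carry_out --commands '[[[255,0,-0.4,0,0,0,0],[255,0,-1.0,0,0,0,0],[255,0,-1.4,0,0,0,0],[255,0,-1.4,0.6,0,0,0],[255,0,-1.4,1.6,0,0,0],[255,0,-1.4,2.4,0,0,0],[255,0,-1.4,2.7,0,0,0],[255,0,-1.4,2.8,0,0,0],[255,0,-1.4,2.85,0,0,0]]]' --grip_force 10

```text
time: 22.05
ee_pos: [0.5854, 0.1038, 0.1031]
eef_rot: [0.624, 0.781, 0.001, -0.0]
ft_force: [-0.8, -0.9, 0.0]
width: 0.0006
```

Call:
carry_out --commands '[[[255,0,0,0.04,0,0,0],[255,0,0,0.08,0,0,0],[255,0,0,0.12,0,0,0],[255,0,0,0.16,0,0,0]]]'

```text
time: 22.55
ee_pos: [0.5859, 0.1039, 0.1003]
eef_rot: [0.624, 0.781, 0.002, 0.0]
ft_force: [-3.7, -0.8, 14.7]
width: 0.0005
```

Call:
carry_out --commands '[[[255,0,0,-0.4,0,0,0],[255,0,0,-1.5,0,0,0],[255,0,0,-3.0,0,0,0],[255,0,0,-4.0,0,0,0],[255,0,-1.5,-4.0,0,0,0],[255,0,-3.0,-4.0,0,0,0],[255,0,-3.0,-4.0,0,0,0],[255,0,-3.0,-4.0,0,0,0]]]'

```text
time: 23.55
ee_pos: [0.513, 0.0872, 0.2007]
eef_rot: [0.624, 0.781, 0.003, 0.0]
ft_force: [0.0, 0.7, 0.4]
width: 0.0004
```

Run:
```python
from h import *
need([.5844,.1038,.17]); s=r.camera('scene'); crop(cv2.convertScaleAbs(s,alpha=1.5),150,150,320,200,2.5,'pics/s11.png')
```

```text
t 23.55 pos [0.513  0.0872 0.2007] F [0.04 0.71 0.38] w 0.0004 shift [0.01 2.92 1.24] turn [ 0.05 -0.03 -0.02]
```

View pics/s11.png

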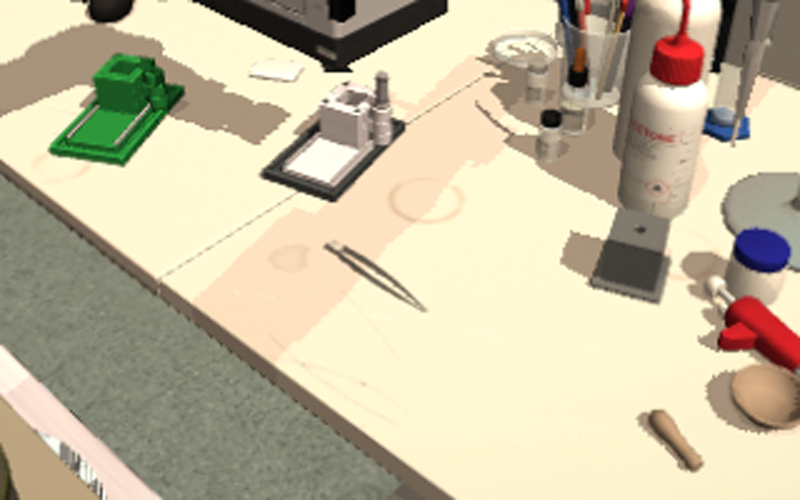

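The mould is closed, with the pin upright in the top knuckle at crop (382,110). The stand is empty at (640,230), the bystanders are in place and the robot is clear.

```bash
python3 -c "
from bench import r
print(r.close_job())"
```

```text
the job is handed in; nothing more can be done
None
```

The mould is closed and the hinge pin is home through all three knuckles. I handed the job in at about 23.6 s, with the arm clear of everything.

- **Closing the mould:** I pushed the near half with about 4 N until it met the firm stop, which peaked at about 20 N. The wrist view then showed a thin closed seam and the knuckles in line.
- **Inserting the pin:** I drew the pin from its stand and centred its tip on the bore using the wrist view. The tip entered without contact, so no search by feel was needed. The pin slid down with almost no force, needed about 7–8 N through the bush, and stopped firmly at about 24 N total.
- **Last checks:** The tool was at 69.2–69.3 mm at the stop, against 69.5 mm expected. After release, I touched the top of the pin with closed fingers at about 15 N. It sat at 100.3 mm, against 100.0 mm for home. The final picture shows the pin upright and the bystanders in view where they were.
- **What disagreed:**
  - The top and wrist views of the bore differed by about 2 mm.
  - While seating the pin there was a side force of about 8 N and a tool tilt of up to about 1°. I eased both to under 3 N and upright before letting go.

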